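# Clamp a junction box to its mounting plate

### The job

The grey PVC junction box is being cemented to its mounting plate, which already stands against the head jaw of the one-hand bar clamp. Stand the rectangular box on the clamp's board between the plate and the far jaw, a narrow end facing the plate and centred on it, let it go, and then close the clamp with its trigger alone: pump it until the far jaw's soft pad bears on the box and box and plate are pressed together, with the pad squashed in about 5 mm, firm but not so hard that the box cracks. Finish still squeezing the trigger, so that the pressure stays on while the cement grabs; do not push the far jaw by hand, and leave the other things on the bench where they are.

Things in the scene. Friction and masses are not known exactly. Their poses are not given: they have to be found in the camera images.
- clamp: One-hand bar clamp lying on its side, bolted to a fixed plywood board; place and yaw vary. Origin on the bench under the bar, in the head; x along the jaws, away from the pistol grip; y along the bar, head to far jaw; z up. Board x -40..150, y -85..255 mm, top at z 12 mm, its working surface. Steel bar 20 (x) x 8 mm at x 0, z 42 mm. Black head x -29..29, y -47..19, top z 61 mm; handle and trigger overhang the bench.
- head_pad (a point): Middle of the head jaw's fixed pad face, 44 wide (x) x 30 mm high, facing the clamp's +y: clamp frame (80, 26, 42) mm. The head jaw reaches to clamp x = 111 mm.
- handle_grip (a point): Middle of the fixed pistol handle where a hand squeezes it: clamp frame (-70, -28, 42) mm. The handle is a black bar along x, -25 to -125 mm, 16 mm thick (y -36 to -20), z 28 to 56 mm. Fingers from above can straddle handle and trigger, closing along the clamp's y.
- trigger_grip (a point): Point on the trigger's outer (+y) face where fingers pull; at rest clamp frame (-70, 18, 42) mm, moving 18 mm towards the handle (-y) in a full pull. The grey trigger blade is 10 mm thick, 26 mm high (z 29 to 55), free over clamp x -30 to -105 mm. Span over handle and trigger here: 54 mm at rest, 36 mm fully pulled.
- blade: The trigger blade itself (see trigger_grip); origin on its pivot, clamp frame (4, 6, 42) mm, 74 mm from the grip point.
- trigger (a joint): Trigger angle: 0 at rest to 0.25 rad fully pulled (74 mm per rad at the grip point). A spring brings it back when let go. Pulling drives the bar about 36 mm per rad (8 to 9 mm a full pull), about 20 mm per rad once the pad is being squashed; letting back leaves the bar where it is. At the grip point the pull takes 5 to 8 N for the spring, about 12 N while the bar runs free and 18 to 20 N with the pad squashed 5 mm.
- bar (a joint): How far bar and far jaw are drawn closed, m: 0 fully open (pad face at clamp y = 156 mm), starts at 0 to 0.018; with plate and box just touching all round it is 0.046, beyond that the pad squashes. A slip brake holds the bar against only about 7 N: when the trigger is let go a harder squeeze falls back to that.
- jaw: Black far jaw fixed on the bar's end, from clamp x = -17 to 105 mm, 26 mm high, about 35 mm deep behind the pad; origin on the bar's axis at clamp y = -(bar travel), z 42 mm, not at the jaw.
- pad: Soft rubber pad 44 (x) x 16 (y) x 30 mm (z) on the far jaw, facing the clamp's -y; origin at the middle of its face.
- pad_face (a point): Middle of the far pad's face: clamp frame (80, 156 - bar travel + squash, 42) mm. With head pad, plate, box and pad pressed together it stands at y = 110 mm.
- pad_squash (a joint): How far the soft pad is pressed into the far jaw, m: 0 free, up to 0.0135. A spring of 4 N per mm: 5 mm is 20 N of clamping force; the box cracks above 30 N (7.5 mm), which a careless full pull can reach.
- box: Rectangular grey PVC junction box, 56 (x) x 72 (y) x 50 mm (z), four lid screws on top, round knock-outs on its long sides; loose, about 0.2 kg, upright on the open bench to the left of the clamp. Origin at the centre of its underside. Its narrow 56 mm ends face its own +y and -y; either may go to the plate.
- plate: Grey PVC mounting plate 92 (x) x 12 (y) x 46 mm (z) with a screw hole in each ear, loose, on edge on the board within 3 mm of the head pad, its axes along the clamp's; its place along x varies by a few mm. Origin at the centre of its lower edge.
- cement: Bystander: can of cement, 66 mm across, 95 mm high; origin under its centre.
- screwdriver: Bystander: screwdriver lying on the bench.
- round_box: Bystander: round grey junction box 84 mm across, 34 mm high; origin under its centre.
- coupling: Bystander: white pipe coupling 42 mm across, 45 mm high, standing; origin under its centre.
- cover: Bystander: flat steel cover plate 70 x 112 x 6 mm; origin under its centre.
- wrench: Bystander: wrench lying on the bench.
- lamp_carton: Bystander: lamp carton 95 x 95 x 120 mm; origin under its centre.
Not all that is in view belongs to the job. What is shaped like the box but purple is not meant. Of the things that look like the plate, the smaller one is meant.

How it is judged:
On the way, in this order (a step that is already met when the one before it is completed fails the run):
1. the box stands on the board between the plate and the far jaw, end on to the plate and about centred, and has been let go (x of box in the frame of plate between -0.012 and 0.012 m and angle between each of box, plate's own z axis and vertical below 0.06 rad and z of box in the frame of clamp between 0.008 and 0.016 m and y of box in the frame of clamp between 0.066 and 0.115 m and angle between the y axis of box and the y axis of plate, either way round below 0.25 rad and contact force between the fingers and box below 0.1 N), for 0.2 s.
2. the far jaw's pad has been pumped up to the box and presses it against the plate (contact force between pad and box above 4 N and contact force between box and plate above 3 N), for 0.1 s.
At the end, for the whole second after the job is handed in: Fingers still squeeze the trigger (over 0.02 rad); the pad presses the box with 10 to 28 N (squashed 2.5 to 7 mm) and the box the plate with over 7 N; both stand upright on the board, square within 0.06 rad, box centred on plate within 7 mm, at rest, fingers off the box (contact force between pad and box between 10 and 28 N and contact force between box and plate above 7 N and contact force between the fingers and blade above 2 N and value of joint trigger above 0.02 rad and contact force between the fingers and box below 0.1 N and linear speed of box below 0.01 m/s and x of box in the frame of plate between -0.007 and 0.007 m and angle between each of box, plate's own z axis and vertical below 0.06 rad and z of box in the frame of clamp between 0.008 and 0.016 m and angle between the y axis of box and the y axis of plate, either way round below 0.06 rad and angle between the y axis of plate and the y axis of clamp, either way round below 0.06 rad); the arm keeps its last pose, push and grip.
It fails at once if the box is cracked: the pad presses it with more than 30 N (contact force between pad and box above 30 N).
It fails at once if the far jaw or its pad is pushed by hand instead of being pumped (contact force between any of the arm, the fingers and jaw above 7 N or contact force between any of the arm, the fingers and pad above 7 N).
It fails at once if another thing on the bench is moved by more than 30 mm (distance of any of cement, screwdriver, round_box, coupling, cover, wrench, lamp_carton from where it was at the start of the episode above 0.03 m).
It also fails if it takes over 54 s, if anything falls off the work surface, if the arm or the gripper's body presses on something with over 40 N, if the wrist force passes 120 N, or if a joint passes its speed limit or range.

### The arm

A 6-joint arm with a two-finger parallel gripper is mounted at the origin on the work surface. World frame = base frame: x ahead of the robot, y to its left, z up, the work surface at z = 0. Lengths are in m, angles in rad, forces in N, time in s.
With the tool pointing down it reaches from about 0.3 to 0.75 m from the base axis. Payload 8.5 kg.
Tool frame: the origin (TCP) lies midway between the tips of the shut fingers; the grasp point (between the pads) lies 19 mm behind it; y points along the fingers, z is the direction in which the jaws open and shut, and the axes are right-handed (so a half turn about y gives the same grasp; the last joint's range is limited). The gripper opens to 85 mm and grips with 20 to 120 N. Pads are 22 mm wide; open, the fingers measure 114 mm over their backs; the gripper's body (76 mm by 85 mm) begins 54 mm behind the grasp point. The pads swing forward as they close: fully open they stand 13 mm farther back than shut.
Start: joints at [-1.473, 0.381, 1.297, -0, 1.464, -0.215], TCP at [0.169, -0.523, 0.231] pointing down, gripper open.
Joint ranges: [-3.11, 3.11], [-0.89, 2.33], [0.22, 2.48], [-1.42, 4.56], [0.17, 2.85], [-2.88, 2.88]. Speed limits (rad/s): [2.39, 2.39, 3.14, 3.14, 3.14, 3.14].

### API

Orientations are given as a rotation vector (axis times angle).
In Python, from plant import robot gives the robot as it stands. The module is installed in compiled form; this text tells all that it offers.
- The arm moves only by the tool arm_command, never from a script. Its argument "targets" is a list of rows, each an object with "grip": the closure in counts, from 0 (fully open) to 255 (shut); "translation": the shift along the tool's x, y, z in units of 0.05 m (1.0 is 0.05 m), a list of three; "dr": the turn, a rotation vector about the tool's x, y, z in units of 0.1 rad (1.0 is 0.1 rad), a list of three. A call has 1 to 20 rows; each row shifts and turns the commanded pose from where the row before left it, along the tool's axes as they then stand; what a row does not reach is not made up. A row lasts 1/10 s, in which the tool goes at most 50 mm and 8.59 degrees, less where a joint would pass 70% of its speed; a pose out of reach is approached as far as the arm can. A call with a number of a shift or a turn outside -1 to 1 is refused whole. A call with a gripper value outside its range is refused whole. The fingers move at their own pace and stop on an object; "squeeze" is the grip in N (left out, the last holds). Time passes only in rows, so rows that do not move let the fingers close. It gives the time, the measured TCP pose, the force and the opening at its end, in the units of the state.
- robot.state(): the state, without advancing time (a new reading comes with each control period).
- robot.read_camera(name): name is "side" or "top"; returns a dict with "image" (384x512x3 uint8, blue, green, red), "z_map" (384x512 float32, m along the optical axis (not along the pixel's ray), 0 where there is no reading), "mtx" (3x3 intrinsics, pixels), "R" (3x3) and "t" (3): a world point X has camera coordinates R X + t. Camera axes: x right, y down, z forward; pixel columns grow to the right and rows downward; lengths in m; the calibration is good to about 2 mm. A picture is of the moment at which its call begins.
- robot.finish_job(): hands the job in, once; it reports no verdict.
The state is a dict: "time": time; "q": joint angles; "qvel": joint speeds; "tau": joint torques, N m; "eef_pos": TCP position; "ee_rot": TCP orientation; "contact_force": force on the tool from outside, world axes, zero at the start; "torque": the same for the moment, N m; "grip_width": opening from 0.0 (shut) to 1.0 (fully open).
Only numpy, scipy, OpenCV 4.12 (cv2) and the standard library are available. Lean on these libraries where they do the work, as an engineer would, in place of code of your own. Each camera call takes 0.05 s, during which the arm holds its last target.

## Working session

There is one attempt and no reset: what is moved stays moved. The work goes in short steps, Python scripts to look and compute and a tool call to move; the robot and the scene stay as the last step left them, time stands still between calls to the robot, and variables do not carry over. Pictures are saved under pics/ and viewed, and the job is handed in when it is done.

Besides the shell and the picture viewer there is one more tool, called after ">>>" as name(argument=value, ...), one argument or row to a line, values as JSON. arm_command: Moves the arm, as the interface text tells. Its arguments: {"type":"object","properties":{"targets":{"type":"array"},"squeeze":{"type":"number"}},"required":["targets"]}

```bash
mkdir -p pics; python3 - <<'E'
from plant import robot
import cv2,numpy as np,pickle
s=robot.state(); print({k:np.round(v,3).tolist() for k,v in s.items()})
for n in("top","side"):
    c=robot.read_camera(n); pickle.dump(c,open(f"{n}0.pkl","wb")); cv2.imwrite(f"pics/{n}0.png",cv2.resize(c["image"],(800,600)))
    print(n,np.round(c["mtx"],1).tolist(),np.round(c["R"],3).tolist(),np.round(c["t"],3))
E
```

```text
{'time': 0.0, 'q': [-1.473, 0.381, 1.298, -0.0, 1.464, -0.215], 'qvel': [0.001, 0.001, 0.0, 0.0, 0.001, -0.0], 'tau': [-0.004, -44.847, -23.128, -0.0, 0.005, 0.0], 'eef_pos': [0.169, -0.523, 0.231], 'ee_rot': [-0.324, 2.054, -2.051], 'contact_force': [0.308, 0.341, -0.191], 'torque': [-0.006, 0.012, 0.011], 'grip_width': 1.003}
top [[397.5, 0.0, 245.0], [0.0, 397.5, 191.8], [0.0, 0.0, 1.0]] [[0.022, -1.0, -0.019], [-0.995, -0.02, -0.099], [0.098, 0.021, -0.995]] [-0.014  0.526  1.209]
side [[419.9, 0.0, 253.9], [0.0, 419.9, 196.3], [0.0, 0.0, 1.0]] [[-0.882, -0.471, -0.006], [-0.228, 0.438, -0.87], [0.413, -0.766, -0.493]] [0.453 0.187 1.178]
```

View pics/top0.png

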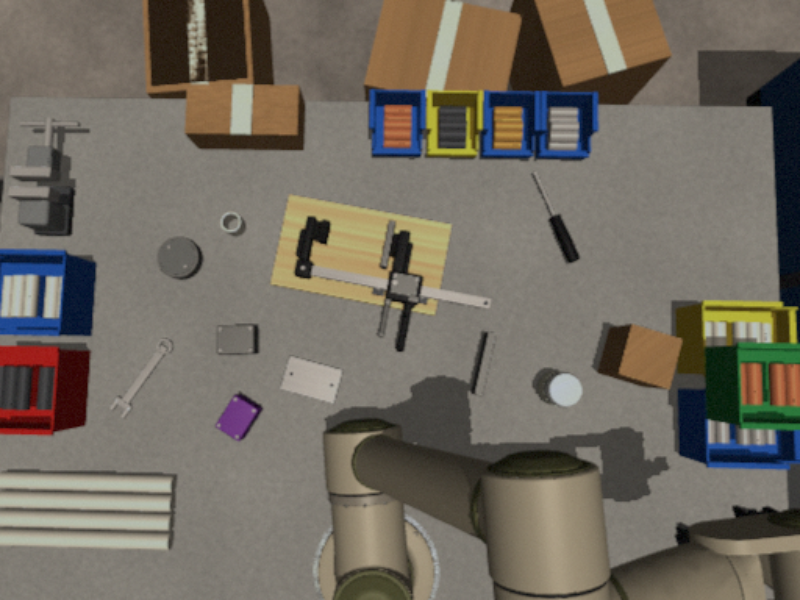

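View pics/side0.png

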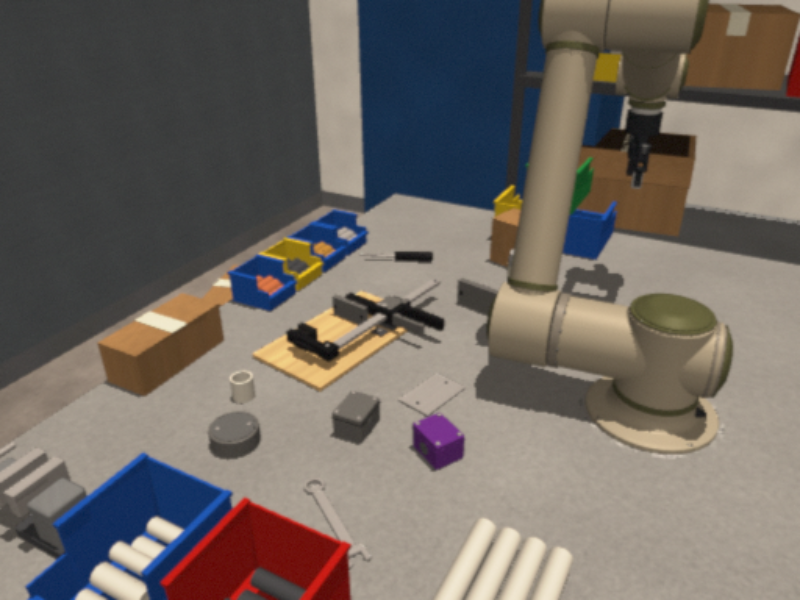

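The top view (800x600) shows these candidates:
- **Box:** grey rectangular box (237,339), purple box (239,416) and round grey box (179,257). I choose the grey rectangular one at (237,339).
- **Plate:** small one on the board at the head jaw (387,244), larger one on the bench (483,363). I choose the one on the board.
- **Clamp:** bar from (303,268) to (488,302), trigger near (385,317), handle near (402,330).

Next I measure and take a close crop.

```bash
cat > h.py <<'E'
import numpy as np,cv2,pickle
def cloud(c):
    z=c["z_map"].astype(float);K=c["mtx"];v,u=np.mgrid[:z.shape[0],:z.shape[1]]
    P=np.stack([(u-K[0,2])/K[0,0]*z,(v-K[1,2])/K[1,1]*z,z],-1)
    W=(P-c["t"])@c["R"]; W[z<=0]=np.nan
    return W
def proj(c,X):
    p=np.atleast_2d(X)@c["R"].T+c["t"];p=p@c["mtx"].T;return p[:,:2]/p[:,2:]
E
python3 - <<'E'
from h import *
for n in("top","side"):
    c=pickle.load(open(n+"0.pkl","rb"));W=cloud(c);im=c["image"]
    hsv=cv2.cvtColor(im,cv2.COLOR_BGR2HSV)
    # bench noise
    m=(abs(W[...,2])<.01)&(abs(W[...,0]-.5)<.15)&(abs(W[...,1])<.4); print(n,"bench z",np.nanmedian(W[...,2][m]),np.nanstd(W[...,2][m]))
    # board
    inr=(abs(W[...,0]-.55)<.2)&(abs(W[...,1])<.3)
    yel=(hsv[...,0]>12)&(hsv[...,0]<32)&(hsv[...,1]>70)&(hsv[...,2]>100)&(abs(W[...,2]-.012)<.01)&inr
    k=yel.sum();r=cv2.minAreaRect(W[yel][:,:2].astype(np.float32)*1000);print("board",k,r,cv2.boxPoints(r).round(1).tolist(),np.median(W[yel][:,2]))
    # box
    bx=proj(c,[[.36,.21,.05]]);print("guess",bx)
im=pickle.load(open("top0.pkl","rb"))["image"]
a=cv2.resize(im[110:280,110:330],(776,600),interpolation=cv2.INTER_CUBIC);cv2.imwrite("pics/crop0.png",a)
W=cloud(pickle.load(open("top0.pkl","rb")))
print("box top px",W[217,151],"bar",W[172,198], W[193,310])
E
```

```text
top bench z 0.0003798931012167566 0.002952028808444134
board 4350 ((622.145751953125, 45.19905090332031), (341.0928955078125, 191.38699340820312), 80.48953247070312) [[499.6000061035156, -107.19999694824219], [688.2999877929688, -138.8000030517578], [744.7000122070312, 197.60000610351562], [555.9000244140625, 229.1999969482422]] 0.01223468270430644
guess [[172.97003851 244.39029394]]
side bench z -4.6149614493570646e-05 0.002516108768007087
board 1939 ((620.978271484375, 40.8206787109375), (356.0042724609375, 195.86692810058594), 80.69390106201172) [[495.5, -119.0], [688.7999877929688, -150.6999969482422], [746.4000244140625, 200.60000610351562], [553.0999755859375, 232.3000030517578]] 0.011405196320365215
guess [[267.2451988  252.79757749]]
box top px [0.44108746 0.28061865 0.04880522] bar [0.5809138  0.14076527 0.05673038] [ 0.52451568 -0.20193257  0.04519892]
```

View pics/crop0.png

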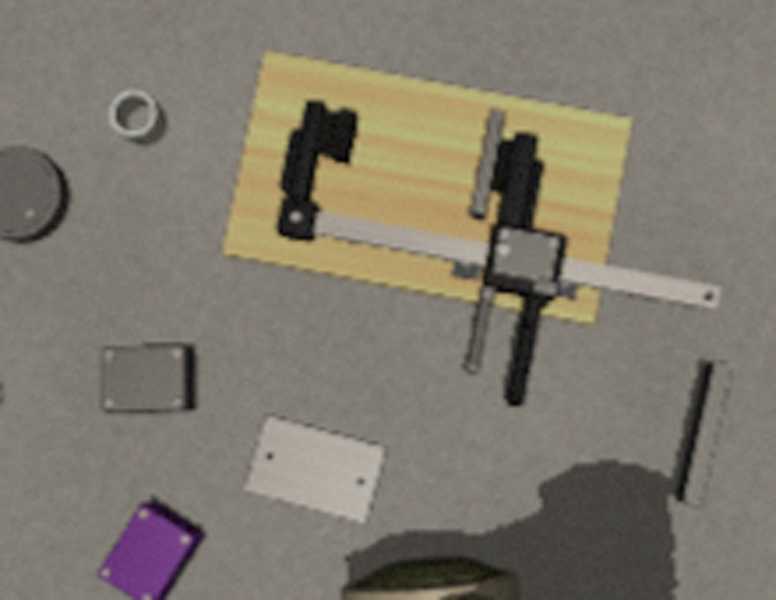

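```bash
cat >> h.py <<'E'
def T(pose,p):
    x,y,a=pose;p=np.atleast_2d(p)/1000.;c,s=np.cos(a),np.sin(a)
    return np.c_[x+c*p[:,0]-s*p[:,1],y+s*p[:,0]+c*p[:,1],p[:,2]]
E
python3 - <<'E'
from h import *
from scipy.optimize import minimize
cs={n:pickle.load(open(n+"0.pkl","rb")) for n in("top","side")}
def seg(n):
    c=cs[n];W=cloud(c);im=c["image"];return c,W,cv2.cvtColor(im,cv2.COLOR_BGR2HSV)
# box top rect
for n in cs:
    c,W,h=seg(n)
    m=(abs(W[...,0]-.44)<.07)&(abs(W[...,1]-.28)<.07)&(abs(W[...,2]-.05)<.006)
    r=cv2.minAreaRect(W[m][:,:2].astype(np.float32)*1000);print(n,"box",m.sum(),r,W[m].mean(0),np.median(W[m][:,2]))
    m=(abs(W[...,2]-.058)<.009)&(abs(W[...,0]-.62)<.12)&(abs(W[...,1])<.2)
    if n=="top":
        q=T((0.5537,-.0295,-.166),[[0,0,42],[80,26,42],[-70,-28,42],[-70,18,42]]);print(q)
    # yellow edge fit: clamp pose by silhouette IoU of board polygon over yellow + clamp
# fit board outline by comparing distance of yellow mask boundary to the projected rectangle
for n in cs:
    c,W,h=seg(n)
    yel=(h[...,0]>12)&(h[...,0]<32)&(h[...,1]>70)&(h[...,2]>90)
    inr=(abs(W[...,0]-.6)<.2)&(abs(W[...,1]-.04)<.25)&(W[...,2]<.03);yel=(yel&inr).astype(np.uint8)
    hull=cv2.convexHull(cv2.findNonZero(yel)); 
    S=8
    hm=np.zeros((384*S//2,512*S//2),np.uint8)
    def f(p):
        px=proj(c,T(p,[[-40,-85,12],[150,-85,12],[150,255,12],[-40,255,12]])).astype(np.float32)
        inter,_=cv2.intersectConvexConvex(px,hull.astype(np.float32)[:,0])
        return cv2.contourArea(px)+cv2.contourArea(hull.astype(np.float32))-2*inter
    r=minimize(f,[.5537,-.0295,-.166],method="Nelder-Mead",options=dict(initial_simplex=[[.5537,-.0295,-.166],[.56,-.0295,-.166],[.5537,-.02,-.166],[.5537,-.0295,-.15]]))
    print(n,"clamp",r.x,r.fun)
E
```

```text
top box 414 ((442.655517578125, 281.4779968261719), (55.400909423828125, 72.1438980102539), 4.424759387969971) [0.44217899 0.2807866  0.05017279] 0.05007706215356504
[[ 5.53700000e-01 -2.95000000e-02  4.20000000e-02]
 [ 6.36896494e-01 -1.70764995e-02  4.20000000e-02]
 [ 4.80035565e-01 -4.55483944e-02  4.20000000e-02]
 [ 4.87636543e-01 -1.80728329e-04  4.20000000e-02]]
side box 388 ((441.773193359375, 285.58111572265625), (57.303871154785156, 74.6150894165039), 3.158012866973877) [0.44053327 0.28772808 0.04925792] 0.04942960463492979
top clamp [ 0.55226589 -0.02991224 -0.16671645] 50.69189731462393
side clamp [ 0.55362874 -0.02094186 -0.16223456] 348.45895649306476
```

```bash
cat >> h.py <<'E'
from scipy.spatial.transform import Rotation as Ro
def plan(s,pos,jaw=None):
    """tool-frame shift (units .05 m) and dr (units .1 rad) to reach pos with tool down and jaw axis at world yaw 'jaw' (mod pi)"""
    Rt=Ro.from_rotvec(s["ee_rot"]).as_matrix()
    d=Rt.T@(np.array(pos)-s["eef_pos"])
    out=[np.round(d/.05,3).tolist()]
    if jaw is not None:
        for k in (0,np.pi):
            z=np.array([np.cos(jaw+k),np.sin(jaw+k),0]);y=np.array([0,0,-1.]);x=np.cross(y,z)
            Rd=np.c_[x,y,z]; out.append(np.round(Ro.from_matrix(Rt.T@Rd).as_rotvec()/.1,2).tolist())
    print("shift",out[0],"turns",out[1:]); return out
E
python3 - <<'E'
from h import *
from plant import robot
s=robot.state();print(Ro.from_rotvec(s["ee_rot"]).as_matrix().round(3))
plan(s,[.42,-.22,.231],0.077)
c=pickle.load(open("top0.pkl","rb"));W=cloud(c)
cl=(.5523,-.0299,-.1667)
L=W.copy();dx=W[...,0]-cl[0];dy=W[...,1]-cl[1];a=cl[2]
cx=(np.cos(a)*dx+np.sin(a)*dy)*1e3;cy=(-np.sin(a)*dx+np.cos(a)*dy)*1e3;z=W[...,2]*1e3
# plate top z~58
m=(z>50)&(z<64)&(cx>20)&(cx<140)&(cy>22)&(cy<50)
print("plate px",m.sum(),np.percentile(cx[m],[0,2,50,98,100]),np.percentile(cy[m],[0,5,50,95,100]),np.median(z[m]))
hsv=cv2.cvtColor(c["image"],cv2.COLOR_BGR2HSV)
m=(z>48)&(z<66)&(cx>55)&(cx<102)&(cy>100)&(cy<200);print("far pad",np.percentile(cy[m],[0,2,50,98]))
m=(z>38)&(z<66)&(cx>-130)&(cx<-40)&(cy>-60)&(cy<-10);print("handle",np.percentile(cy[m],[0,5,50,95,100]),np.percentile(cx[m],[0,5,95]))
m=(z>38)&(z<66)&(cx>-130)&(cx<-40)&(cy>-5)&(cy<50);print("trig",np.percentile(cy[m],[0,5,50,95,100]))
m=(z>38)&(z<52)&(cx>-20)&(cx<20)&(cy>30)&(cy<130);print("bar",np.percentile(cx[m],[0,5,50,95,100]))
E
```

```text
[[-0.951 -0.     0.308]
 [-0.308  0.001 -0.951]
 [-0.    -1.    -0.001]]
shift [-6.637, 0.002, -4.224] turns [[0.01, -13.35, -0.01], [0.01, 18.07, 0.01]]
plate px 126 [ 34.01664045  35.64202368  79.53068322 122.39760235 124.73178591] [22.05367563 23.62649934 31.3062867  37.33121275 37.88021727] 58.00918920845728
far pad [153.01038262 153.66479753 176.51918465 197.59215738]
handle [-37.66707526 -36.44032207 -29.12520745 -22.0507793  -21.2762664 ] [-122.97739083 -118.7975969   -44.04818395]
trig [ 6.57948593  7.05111054 11.45876945 16.10885941 17.76843779]
bar [-9.19190739 -8.03237127  1.13410156 10.34334251 11.99695471]
```

>>> arm_command(
  targets=[
    {"grip": 0, "translation": [-0.66, 0, -0.42], "dr": [0, 0, 0]},
    {"grip": 0, "translation": [-0.66, 0, -0.42], "dr": [0, 0, 0]},
    {"grip": 0, "translation": [-0.66, 0, -0.42], "dr": [0, 0, 0]},
    {"grip": 0, "translation": [-0.66, 0, -0.42], "dr": [0, 0, 0]},
    {"grip": 0, "translation": [-0.66, 0, -0.42], "dr": [0, 0, 0]},
    {"grip": 0, "translation": [-0.66, 0, -0.42], "dr": [0, 0, 0]},
    {"grip": 0, "translation": [-0.66, 0, -0.42], "dr": [0, 0, 0]},
    {"grip": 0, "translation": [-0.66, 0, -0.42], "dr": [0, 0, 0]},
    {"grip": 0, "translation": [-0.66, 0, -0.42], "dr": [0, 0, 0]},
    {"grip": 0, "translation": [-0.66, 0, -0.42], "dr": [0, 0, 0]},
    {"grip": 0, "translation": [0, 0, 0], "dr": [0, -1, 0]},
    {"grip": 0, "translation": [0, 0, 0], "dr": [0, -1, 0]},
    {"grip": 0, "translation": [0, 0, 0], "dr": [0, -1, 0]},
    {"grip": 0, "translation": [0, 0, 0], "dr": [0, -1, 0]},
    {"grip": 0, "translation": [0, 0, 0], "dr": [0, -1, 0]},
    {"grip": 0, "translation": [0, 0, 0], "dr": [0, -1, 0]},
    {"grip": 0, "translation": [0, 0, 0], "dr": [0, -1, 0]},
    {"grip": 0, "translation": [0, 0, 0], "dr": [0, -1, 0]},
    {"grip": 0, "translation": [0, 0, 0], "dr": [0, -1, 0]},
    {"grip": 0, "translation": [0, 0, 0], "dr": [0, -1, 0]},
  ],
)

```text
time: 2.1
eef_pos: [0.4185, -0.2218, 0.231]
ee_rot: [-1.078, 1.394, -1.393]
contact_force: [0.3, 0.0, -0.3]
grip_width: 0.999
```

```bash
python3 - <<'E'
from h import *
from plant import robot
s=robot.state();print(s["time"],s["eef_pos"],s["q"])
plan(s,[.4422,.2812,.15],0.065)
E
```

```text
2.1 [ 0.41845809 -0.22180069  0.23104202] [-7.38106508e-01  2.47181515e-01  1.49809401e+00 -4.78480446e-07
  1.39712466e+00 -4.84235761e-01]
shift [-9.856, 1.626, -2.066] turns [[0.01, -3.19, -0.0], [0.01, 28.23, 0.01]]
```

>>> arm_command(
  targets=[
    {"grip": 0, "translation": [0, 0, 0], "dr": [0, -0.8, 0]},
    {"grip": 0, "translation": [0, 0, 0], "dr": [0, -0.8, 0]},
    {"grip": 0, "translation": [0, 0, 0], "dr": [0, -0.8, 0]},
    {"grip": 0, "translation": [0, 0, 0], "dr": [0, -0.8, 0]},
  ],
)

```text
time: 2.5
eef_pos: [0.4185, -0.2218, 0.231]
ee_rot: [-1.239, 1.162, -1.16]
contact_force: [-0.1, -0.4, -0.7]
grip_width: 1.0
```

```bash
python3 - <<'E'
from h import *
from plant import robot
s=robot.state()
plan(s,[.4422,.2812,.15],0.065)
E
```

```text
shift [-10.007, 1.626, 1.131] turns [[0.01, 0.0, -0.01], [-0.01, -31.41, -0.01]]
```

>>> arm_command(
  targets=[
    {"grip": 0, "translation": [-0.77, 0.125, 0.087], "dr": [0, 0, 0]},
    {"grip": 0, "translation": [-0.77, 0.125, 0.087], "dr": [0, 0, 0]},
    {"grip": 0, "translation": [-0.77, 0.125, 0.087], "dr": [0, 0, 0]},
    {"grip": 0, "translation": [-0.77, 0.125, 0.087], "dr": [0, 0, 0]},
    {"grip": 0, "translation": [-0.77, 0.125, 0.087], "dr": [0, 0, 0]},
    {"grip": 0, "translation": [-0.77, 0.125, 0.087], "dr": [0, 0, 0]},
    {"grip": 0, "translation": [-0.77, 0.125, 0.087], "dr": [0, 0, 0]},
    {"grip": 0, "translation": [-0.77, 0.125, 0.087], "dr": [0, 0, 0]},
    {"grip": 0, "translation": [-0.77, 0.125, 0.087], "dr": [0, 0, 0]},
    {"grip": 0, "translation": [-0.77, 0.125, 0.087], "dr": [0, 0, 0]},
    {"grip": 0, "translation": [-0.77, 0.125, 0.087], "dr": [0, 0, 0]},
    {"grip": 0, "translation": [-0.77, 0.125, 0.087], "dr": [0, 0, 0]},
    {"grip": 0, "translation": [-0.77, 0.125, 0.087], "dr": [0, 0, 0]},
    {"grip": 0, "translation": [0, 0, 0], "dr": [0, 0, 0]},
  ],
)

```text
time: 3.9
eef_pos: [0.4433, 0.2844, 0.1488]
ee_rot: [-1.241, 1.162, -1.159]
contact_force: [1.3, -0.6, 0.6]
grip_width: 1.003
```

```bash
python3 - <<'E'
from h import *
from plant import robot
s=robot.state()
plan(s,[.4422,.2812,.005],0.065)
for n in("top","side"):
    c=robot.read_camera(n); pickle.dump(c,open(f"{n}1.pkl","wb"));g=proj(c,[s["eef_pos"]])[0].astype(int);print(n,g)
    im=c["image"];x0,y0=max(g[0]-90,0),max(g[1]-70,0)
    cv2.imwrite(f"pics/{n}1.png",cv2.resize(im[y0:y0+140,x0:x0+180],(720,560),interpolation=cv2.INTER_CUBIC))
E
```

```text
shift [0.063, 2.877, -0.022] turns [[0.02, 0.01, -0.0], [-0.01, -31.41, -0.02]]
top [140 214]
side [225 228]
```

View pics/side1.png

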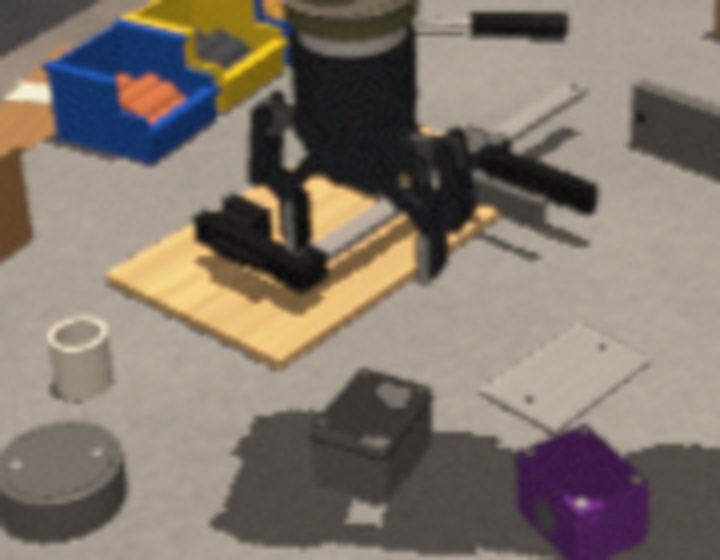

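The side crop shows the grey box below the open gripper at crop pixel (370,435), the purple one at (580,490) and the fingertips at (295,245) and (430,275), consistent with the calibration. I'll descend.

>>> arm_command(
  targets=[
    {"grip": 0, "translation": [0.02, 0.4, 0], "dr": [0, 0, 0]},
    {"grip": 0, "translation": [0.02, 0.4, -0.02], "dr": [0, 0, 0]},
    {"grip": 0, "translation": [0.02, 0.4, 0], "dr": [0, 0, 0]},
    {"grip": 0, "translation": [0, 0.4, 0], "dr": [0, 0, 0]},
    {"grip": 0, "translation": [0, 0.4, 0], "dr": [0, 0, 0]},
    {"grip": 0, "translation": [0, 0.4, 0], "dr": [0, 0, 0]},
    {"grip": 0, "translation": [0, 0.4, 0], "dr": [0, 0, 0]},
    {"grip": 0, "translation": [0, 0, 0], "dr": [0, 0, 0]},
    {"grip": 0, "translation": [0, 0, 0], "dr": [0, 0, 0]},
  ],
)

```text
time: 4.9
eef_pos: [0.4436, 0.2773, 0.0107]
ee_rot: [-1.237, 1.164, -1.164]
contact_force: [-0.8, -0.5, -0.3]
grip_width: 0.998
```

>>> arm_command(
  targets=[
    {"grip": 120, "translation": [0, 0, 0], "dr": [0, 0, 0]},
    {"grip": 120, "translation": [0, 0, 0], "dr": [0, 0, 0]},
    {"grip": 120, "translation": [0, 0, 0], "dr": [0, 0, 0]},
    {"grip": 120, "translation": [0, 0, 0], "dr": [0, 0, 0]},
    {"grip": 120, "translation": [0, 0, 0], "dr": [0, 0, 0]},
    {"grip": 120, "translation": [0, 0, 0], "dr": [0, 0, 0]},
  ],
  squeeze=35,
)

```text
time: 5.5
eef_pos: [0.4436, 0.2781, 0.0111]
ee_rot: [-1.237, 1.162, -1.164]
contact_force: [-0.6, -1.4, 5.6]
grip_width: 0.653
```

```bash
python3 - <<'E'
from h import *
from plant import robot
s=robot.state();print(s["grip_width"]*85,s["contact_force"],s["eef_pos"])
plan(s,s["eef_pos"]+[0,0,.09],-.1667)
E
```

```text
55.54257720427871 [-0.58310716 -1.37371915  5.64374891] [0.44359243 0.2780575  0.01114979]
shift [-0.0, -1.8, 0.003] turns [[-0.01, 2.29, -0.0], [-0.01, -29.13, 0.02]]
```

>>> arm_command(
  targets=[
    {"grip": 120, "translation": [0, -0.4, 0], "dr": [0, 0, 0]},
    {"grip": 120, "translation": [0, -0.5, 0], "dr": [0, 0, 0]},
    {"grip": 120, "translation": [0, -0.5, 0], "dr": [0, 0, 0]},
    {"grip": 120, "translation": [0, -0.5, 0], "dr": [0, 0, 0]},
    {"grip": 120, "translation": [0, -0.3, 0], "dr": [0, 0.6, 0]},
    {"grip": 120, "translation": [0, 0, 0], "dr": [0, 0.6, 0]},
    {"grip": 120, "translation": [0, 0, 0], "dr": [0, 0.6, 0]},
    {"grip": 120, "translation": [0, 0, 0], "dr": [0, 0.5, 0]},
    {"grip": 120, "translation": [0, 0, 0], "dr": [0, 0, 0]},
  ],
)

```text
time: 6.4
eef_pos: [0.443, 0.278, 0.1204]
ee_rot: [-1.125, 1.332, -1.332]
contact_force: [0.7, 0.3, -2.6]
grip_width: 0.651
```

```bash
python3 - <<'E'
from h import *
from plant import robot
s=robot.state();print(s["grip_width"]*85,s["contact_force"],s["eef_pos"])
cl=(.5523,-.0299,-.1667)
g=T(cl,[[79.3,78,120]])[0];print(g)
plan(s,g,-.1667)
for n in("top","side"):
    c=robot.read_camera(n); pickle.dump(c,open(f"{n}2.pkl","wb"))
    W=cloud(c)
    if n=="side":
        p=proj(c,[s["eef_pos"]])[0].astype(int);print(p);im=c["image"];cv2.imwrite("pics/side2.png",cv2.resize(im[p[1]-70:p[1]+70,p[0]-90:p[0]+90],(720,560)))
E
```

```text
55.355596271920795 [ 0.65405613  0.26523266 -2.63470122] [0.4430189  0.27798281 0.12036809]
[0.64344318 0.03386057 0.12      ]
shift [4.142, 0.008, 4.77] turns [[-0.0, -0.02, -0.0], [0.0, 31.4, -0.0]]
[227 236]
```

View pics/side2.png

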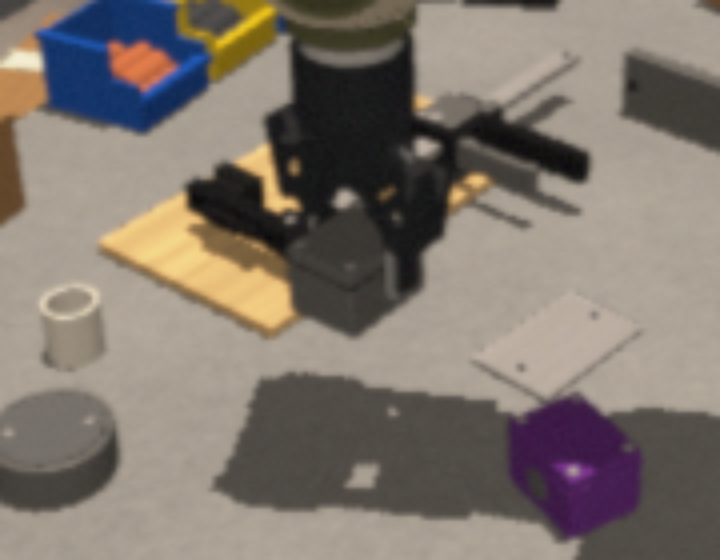

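>>> arm_command(
  targets=[
    {"grip": 120, "translation": [0.38, 0, 0.434], "dr": [0, 0, 0]},
    {"grip": 120, "translation": [0.38, 0, 0.434], "dr": [0, 0, 0]},
    {"grip": 120, "translation": [0.38, 0, 0.434], "dr": [0, 0, 0]},
    {"grip": 120, "translation": [0.38, 0, 0.434], "dr": [0, 0, 0]},
    {"grip": 120, "translation": [0.38, 0, 0.434], "dr": [0, 0, 0]},
    {"grip": 120, "translation": [0.38, 0, 0.434], "dr": [0, 0, 0]},
    {"grip": 120, "translation": [0.38, 0, 0.434], "dr": [0, 0, 0]},
    {"grip": 120, "translation": [0.38, 0, 0.434], "dr": [0, 0, 0]},
    {"grip": 120, "translation": [0.38, 0, 0.434], "dr": [0, 0, 0]},
    {"grip": 120, "translation": [0.38, 0, 0.434], "dr": [0, 0, 0]},
    {"grip": 120, "translation": [0.38, 0, 0.434], "dr": [0, 0, 0]},
    {"grip": 120, "translation": [0, 0, 0], "dr": [0, 0, 0]},
    {"grip": 120, "translation": [0, 0, 0], "dr": [0, 0, 0]},
  ],
)

```text
time: 7.8
eef_pos: [0.6434, 0.0319, 0.1196]
ee_rot: [-1.126, 1.333, -1.331]
contact_force: [-0.0, 0.7, -1.8]
grip_width: 0.652
```

```bash
python3 - <<'E'
from h import *
from plant import robot
s=robot.state()
cl=(.5523,-.0299,-.1667)
g=T(cl,[[79.3,77,23.5]])[0];print(g,s["eef_pos"])
plan(s,g,-.1667)
for n in("top","side"):
    c=robot.read_camera(n); pickle.dump(c,open(f"{n}3.pkl","wb"))
    p=proj(c,[s["eef_pos"]])[0].astype(int);print(p);im=c["image"];a=im[max(p[1]-70,0):p[1]+70,p[0]-90:p[0]+90];cv2.imwrite(f"pics/{n}3.png",cv2.resize(a,None,fx=4,fy=4,interpolation=cv2.INTER_CUBIC))
E
```

```text
[0.64327725 0.03287443 0.0235    ] [0.64337216 0.03187485 0.11961602]
shift [-0.019, 1.922, -0.003] turns [[0.01, -0.01, -0.0], [0.0, 31.4, 0.02]]
[233 148]
[213 181]
```

View pics/side3.png

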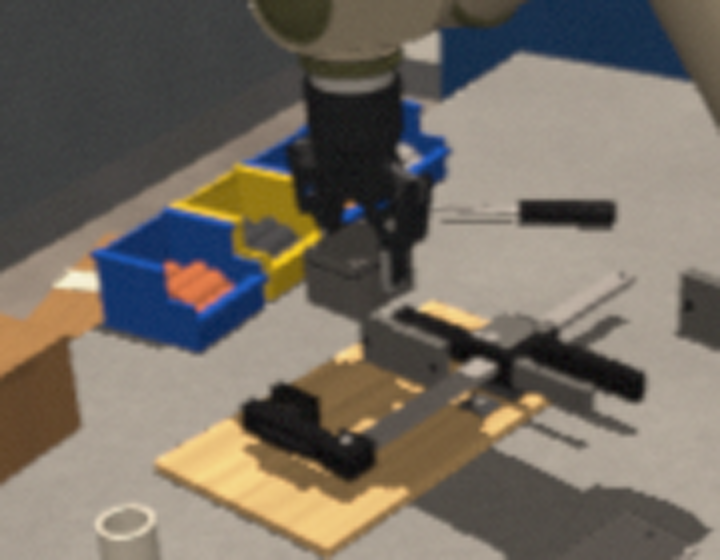

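>>> arm_command(
  targets=[
    {"grip": 120, "translation": [-0.02, 0.25, 0], "dr": [0, 0, 0]},
    {"grip": 120, "translation": [0, 0.25, 0], "dr": [0, 0, 0]},
    {"grip": 120, "translation": [0, 0.25, 0], "dr": [0, 0, 0]},
    {"grip": 120, "translation": [0, 0.25, 0], "dr": [0, 0, 0]},
    {"grip": 120, "translation": [0, 0.25, 0], "dr": [0, 0, 0]},
    {"grip": 120, "translation": [0, 0.25, 0], "dr": [0, 0, 0]},
    {"grip": 120, "translation": [0, 0.2, 0], "dr": [0, 0, 0]},
    {"grip": 120, "translation": [0, 0.1, 0], "dr": [0, 0, 0]},
    {"grip": 120, "translation": [0, 0.08, 0], "dr": [0, 0, 0]},
    {"grip": 120, "translation": [0, 0.04, 0], "dr": [0, 0, 0]},
    {"grip": 120, "translation": [0, 0, 0], "dr": [0, 0, 0]},
    {"grip": 120, "translation": [0, 0, 0], "dr": [0, 0, 0]},
  ],
)

```text
time: 9.1
eef_pos: [0.644, 0.033, 0.0245]
ee_rot: [-1.124, 1.331, -1.332]
contact_force: [0.0, 0.7, -2.5]
grip_width: 0.653
```

```bash
python3 - <<'E'
from h import *
from plant import robot
s=robot.state()
cl=(.5523,-.0299,-.1667)
g=T(cl,[[79.3,77,23.5]])[0];print(g,s["eef_pos"],s["contact_force"])
plan(s,g,-.1667)
for n in("side",):
    c=robot.read_camera(n)
    p=proj(c,[s["eef_pos"]])[0].astype(int);print(p);im=c["image"];a=im[max(p[1]-50,0):p[1]+50,p[0]-60:p[0]+60];cv2.imwrite(f"pics/{n}4.png",cv2.resize(a,None,fx=6,fy=6,interpolation=cv2.INTER_CUBIC))
E
```

```text
[0.64327725 0.03287443 0.0235    ] [0.64401475 0.03302051 0.024495  ] [ 0.037124    0.69644294 -2.47244668]
shift [0.005, 0.02, -0.014] turns [[-0.01, -0.01, -0.0], [0.0, 31.4, -0.01]]
[214 206]
```

View pics/side4.png

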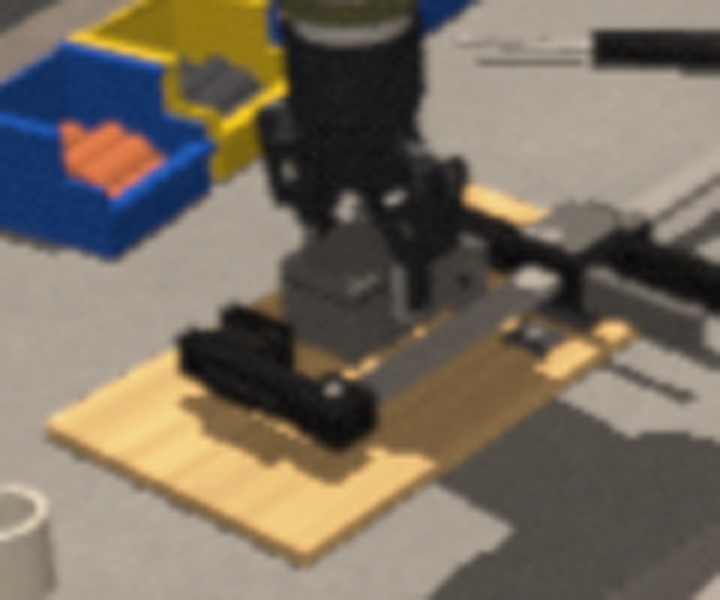

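The box is held upright, just above the board in front of the plate. I'll set it down, open and lift.

>>> arm_command(
  targets=[
    {"grip": 120, "translation": [0, 0.02, -0.01], "dr": [0, 0, 0]},
    {"grip": 120, "translation": [0, 0.015, 0], "dr": [0, 0, 0]},
    {"grip": 120, "translation": [0, 0, 0], "dr": [0, 0, 0]},
    {"grip": 70, "translation": [0, 0, 0], "dr": [0, 0, 0]},
    {"grip": 40, "translation": [0, 0, 0], "dr": [0, 0, 0]},
    {"grip": 0, "translation": [0, 0, 0], "dr": [0, 0, 0]},
    {"grip": 0, "translation": [0, 0, 0], "dr": [0, 0, 0]},
    {"grip": 0, "translation": [0, 0, 0], "dr": [0, 0, 0]},
    {"grip": 0, "translation": [0, -0.5, 0], "dr": [0, 0, 0]},
    {"grip": 0, "translation": [0, -0.5, 0], "dr": [0, 0, 0]},
    {"grip": 0, "translation": [0, -0.5, 0], "dr": [0, 0, 0]},
    {"grip": 0, "translation": [0, -0.5, 0], "dr": [0, 0, 0]},
    {"grip": 0, "translation": [0, -0.5, 0], "dr": [0, 0, 0]},
    {"grip": 0, "translation": [0, 0, 0], "dr": [0, 0, 0]},
  ],
)

```text
time: 10.55
eef_pos: [0.6447, 0.033, 0.151]
ee_rot: [-1.12, 1.327, -1.335]
contact_force: [-0.7, -0.0, 0.6]
grip_width: 0.999
```

```bash
python3 - <<'E'
from h import *
from plant import robot
s=robot.state()
cl=(.5523,-.0299,-.1667)
g=T(cl,[[-68,-19,110]])[0];print(g,s["eef_pos"])
plan(s,g,-.1667+np.pi/2)
for n in("side","top"):
    c=robot.read_camera(n)
    p=proj(c,T(cl,[[80,70,42]]))[0].astype(int);im=c["image"];a=im[max(p[1]-50,0):p[1]+50,p[0]-60:p[0]+60];cv2.imwrite(f"pics/{n}5.png",cv2.resize(a,None,fx=6,fy=6,interpolation=cv2.INTER_CUBIC))
E
```

```text
[ 0.48208999 -0.03735344  0.11      ] [0.64469001 0.03304348 0.151026  ]
shift [1.932, 0.8, -2.976] turns [[-0.06, -15.72, 0.05], [-0.05, 15.7, -0.06]]
```

View pics/side5.png

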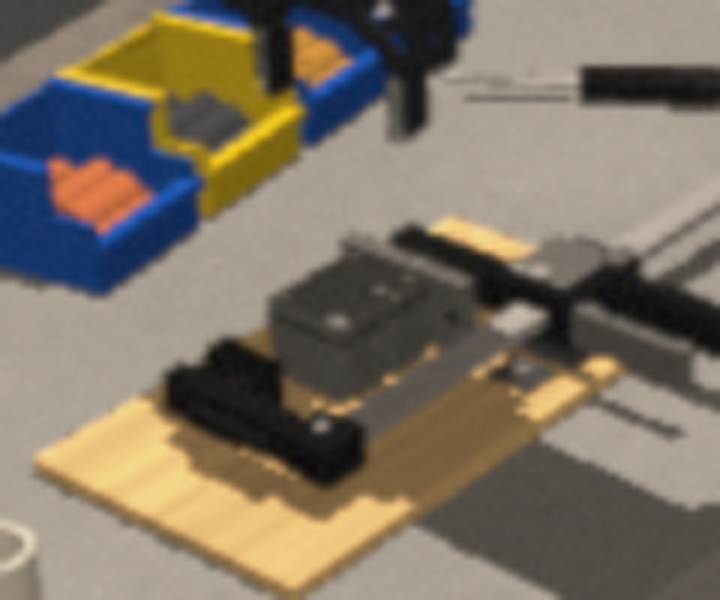

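View pics/top5.png

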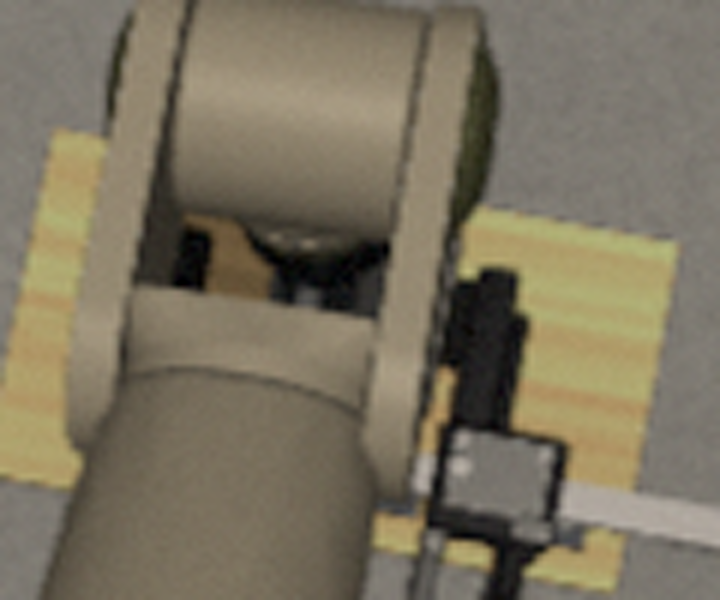

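>>> arm_command(
  targets=[
    {"grip": 0, "translation": [0.276, 0, -0.425], "dr": [0, 0, 0]},
    {"grip": 0, "translation": [0.276, 0, -0.425], "dr": [0, 0, 0]},
    {"grip": 0, "translation": [0.276, 0, -0.425], "dr": [0, 0, 0]},
    {"grip": 0, "translation": [0.276, 0, -0.425], "dr": [0, 0, 0]},
    {"grip": 0, "translation": [0.276, 0, -0.425], "dr": [0, 0, 0]},
    {"grip": 0, "translation": [0.276, 0, -0.425], "dr": [0, 0, 0]},
    {"grip": 0, "translation": [0.276, 0, -0.425], "dr": [0, 0, 0]},
    {"grip": 0, "translation": [0, 0, 0], "dr": [0, -1, 0]},
    {"grip": 0, "translation": [0, 0, 0], "dr": [0, -1, 0]},
    {"grip": 0, "translation": [0, 0, 0], "dr": [0, -1, 0]},
    {"grip": 0, "translation": [0, 0, 0], "dr": [0, -1, 0]},
    {"grip": 0, "translation": [0, 0, 0], "dr": [0, -1, 0]},
    {"grip": 0, "translation": [0, 0, 0], "dr": [0, -1, 0]},
    {"grip": 0, "translation": [0, 0, 0], "dr": [0, -1, 0]},
    {"grip": 0, "translation": [0, 0, 0], "dr": [0, -1, 0]},
    {"grip": 0, "translation": [0, 0, 0], "dr": [0, -1, 0]},
    {"grip": 0, "translation": [0, 0, 0], "dr": [0, -1, 0]},
    {"grip": 0, "translation": [0, 0, 0], "dr": [0, -1, 0]},
    {"grip": 0, "translation": [0, 0, 0], "dr": [0, -1, 0]},
    {"grip": 0, "translation": [0, 0, 0], "dr": [0, -1, 0]},
  ],
)

```text
time: 12.65
eef_pos: [0.4798, -0.037, 0.1461]
ee_rot: [-1.543, 0.343, -0.339]
contact_force: [-0.8, -0.4, -0.3]
grip_width: 1.003
```

>>> arm_command(
  targets=[
    {"grip": 0, "translation": [0, 0, 0], "dr": [0, -0.9, 0]},
    {"grip": 0, "translation": [0, 0, 0], "dr": [0, -0.9, 0]},
    {"grip": 0, "translation": [0, 0, 0], "dr": [0, -0.9, 0]},
    {"grip": 0, "translation": [0, 0, 0], "dr": [0, 0, 0]},
  ],
)

```text
time: 13.05
eef_pos: [0.4799, -0.0371, 0.1463]
ee_rot: [-1.566, 0.134, -0.13]
contact_force: [-0.1, -0.4, 0.5]
grip_width: 0.996
```

```bash
python3 - <<'E'
from h import *
from plant import robot
s=robot.state()
cl=(.5523,-.0299,-.1667)
g=T(cl,[[-68,-19,16]])[0];print(g,s["eef_pos"])
plan(s,g,-.1667+np.pi/2)
for n in("side","top"):
    c=robot.read_camera(n);pickle.dump(c,open(f"{n}6.pkl","wb"))
    p=proj(c,T(cl,[[20,40,42]]))[0].astype(int);im=c["image"];a=im[max(p[1]-60,0):p[1]+60,p[0]-70:p[0]+70];cv2.imwrite(f"pics/{n}6.png",cv2.resize(a,None,fx=5,fy=5,interpolation=cv2.INTER_CUBIC))
E
```

```text
[ 0.48208999 -0.03735344  0.016     ] [ 0.47994658 -0.03705987  0.14626325]
shift [0.049, 2.605, 0.0] turns [[-0.0, -0.01, -0.02], [0.03, 31.4, -0.01]]
```

View pics/side6.png

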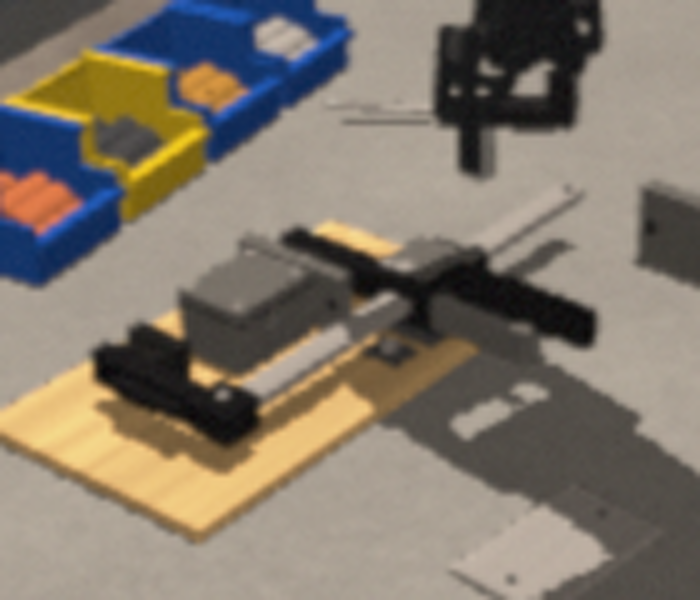

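View pics/top6.png

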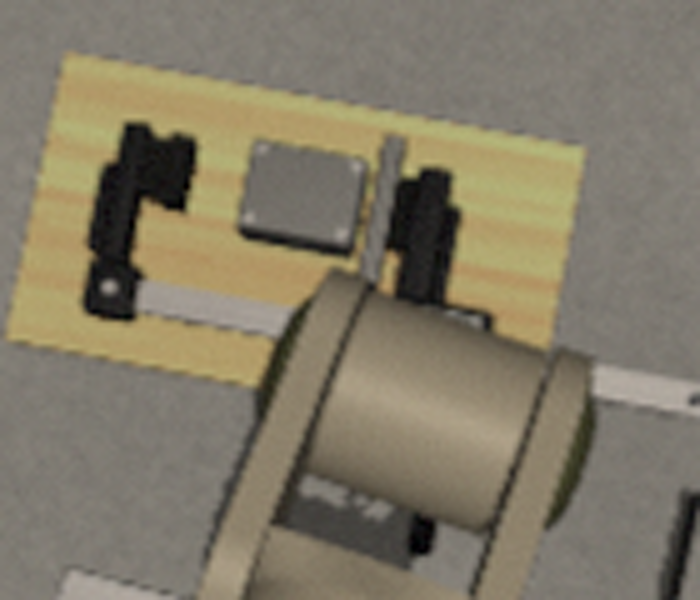

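```bash
cat >> h.py <<'E'
CL=(.5523,-.0299,-.1667)
def clampc(c,cl=CL):
    W=cloud(c);dx=W[...,0]-cl[0];dy=W[...,1]-cl[1];a=cl[2]
    return (np.cos(a)*dx+np.sin(a)*dy)*1e3,(-np.sin(a)*dx+np.cos(a)*dy)*1e3,W[...,2]*1e3
def boxrep(c):
    cx,cy,z=clampc(c)
    m=(z>57)&(z<67)&(cx>25)&(cx<130)&(cy>41)&(cy<130)
    r=cv2.minAreaRect(np.c_[cx[m],cy[m]].astype(np.float32));print("box",m.sum(),np.round(r[0],1),np.round(r[1],1),round(r[2],1),"pctl x",np.percentile(cx[m],[1,99]).round(1),"y",np.percentile(cy[m],[1,99]).round(1))
    m=(z>50)&(z<64)&(cx>20)&(cx<140)&(cy>33)&(cy<41);print("plate x",np.percentile(cx[m],[1,99]).round(1))
    m=(z>48)&(z<66)&(cx>60)&(cx<100)&(cy>112)&(cy<200);print("far pad y",np.percentile(cy[m],[1,5]).round(1) if m.any() else None)
E
python3 - <<'E'
from h import *
boxrep(pickle.load(open("top6.pkl","rb")))
E
```

```text
box 412 [79.4 81.1] [55.9 71.6] 0.1 pctl x [ 51.6 106.6] y [ 46.1 115.9]
plate x [ 38.1 123.3]
far pad y [113.  115.2]
```

>>> arm_command(
  targets=[
    {"grip": 0, "translation": [0.05, 0.3, 0], "dr": [0, 0, 0]},
    {"grip": 0, "translation": [0, 0.3, 0], "dr": [0, 0, 0]},
    {"grip": 0, "translation": [0, 0.3, 0], "dr": [0, 0, 0]},
    {"grip": 0, "translation": [0, 0.3, 0], "dr": [0, 0, 0]},
    {"grip": 0, "translation": [0, 0.3, 0], "dr": [0, 0, 0]},
    {"grip": 0, "translation": [0, 0.3, 0], "dr": [0, 0, 0]},
    {"grip": 0, "translation": [0, 0.3, 0], "dr": [0, 0, 0]},
    {"grip": 0, "translation": [0, 0.3, 0], "dr": [0, 0, 0]},
    {"grip": 0, "translation": [0, 0.2, 0], "dr": [0, 0, 0]},
    {"grip": 0, "translation": [0, 0, 0], "dr": [0, 0, 0]},
    {"grip": 0, "translation": [0, 0, 0], "dr": [0, 0, 0]},
  ],
)

```text
time: 14.25
eef_pos: [0.4831, -0.0377, 0.0175]
ee_rot: [-1.567, 0.133, -0.133]
contact_force: [0.1, -0.2, 0.6]
grip_width: 0.998
```

```bash
python3 - <<'E'
from h import *
from plant import robot
s=robot.state()
g=T(CL,[[-68,-19,16]])[0];print(g,s["eef_pos"],s["contact_force"])
plan(s,g,-.1667+np.pi/2)
c=robot.read_camera("side")
p=proj(c,T(CL,[[-50,0,42]]))[0].astype(int);im=c["image"];a=im[max(p[1]-50,0):p[1]+50,p[0]-60:p[0]+60];cv2.imwrite("pics/side7.png",cv2.resize(a,None,fx=6,fy=6,interpolation=cv2.INTER_CUBIC))
E
```

```text
[ 0.48208999 -0.03735344  0.016     ] [ 0.48308954 -0.03767989  0.01751553] [ 0.14815239 -0.15072503  0.6319132 ]
shift [-0.021, 0.03, 0.003] turns [[-0.0, -0.03, 0.0], [-0.0, 31.39, -0.0]]
```

View pics/side7.png

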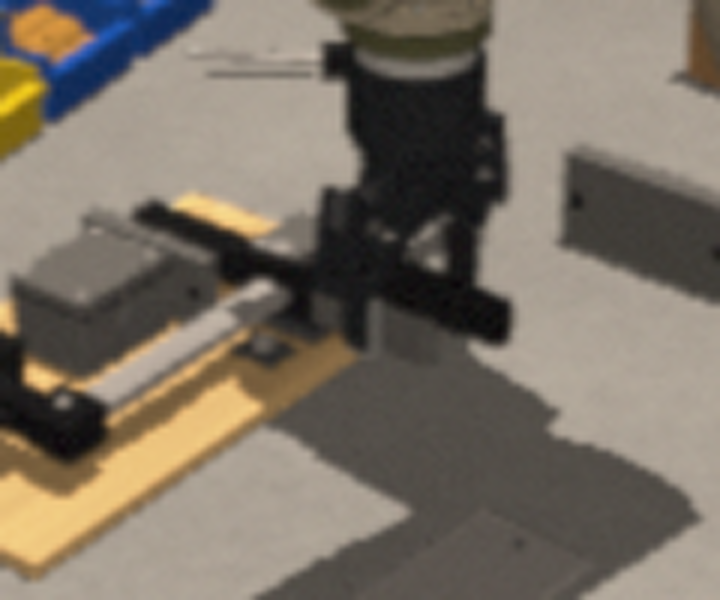

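>>> arm_command(
  targets=[
    {"grip": 80, "translation": [0, 0, 0], "dr": [0, 0, 0]},
    {"grip": 80, "translation": [0, 0, 0], "dr": [0, 0, 0]},
    {"grip": 80, "translation": [0, 0, 0], "dr": [0, 0, 0]},
    {"grip": 80, "translation": [0, 0, 0], "dr": [0, 0, 0]},
  ],
  squeeze=30,
)

```text
time: 14.7
eef_pos: [0.4832, -0.0359, 0.0184]
ee_rot: [-1.564, 0.132, -0.134]
contact_force: [0.7, 13.0, 9.2]
grip_width: 0.685
```

>>> arm_command(
  targets=[
    {"grip": 140, "translation": [0, 0, 0], "dr": [0, 0, 0]},
    {"grip": 140, "translation": [0, 0, 0], "dr": [0, 0, 0]},
    {"grip": 140, "translation": [0, 0, 0], "dr": [0, 0, 0]},
    {"grip": 140, "translation": [0, 0, 0], "dr": [0, 0, 0]},
  ],
)

```text
time: 15.1
eef_pos: [0.4831, -0.0353, 0.0186]
ee_rot: [-1.563, 0.132, -0.134]
contact_force: [0.3, 16.4, 12.4]
grip_width: 0.452
```

```bash
python3 - <<'E'
from h import *
from plant import robot
s=robot.state()
print(s["grip_width"]*85,s["contact_force"],s["eef_pos"])
c=robot.read_camera("top");boxrep(c);cx,cy,z=clampc(c)
m=(z>48)&(z<66)&(cx>60)&(cx<100)&(cy>120)&(cy<200);print("far pad y",np.percentile(cy[m],[1,5]).round(1))
E
```

```text
38.45422156778686 [ 0.3023355  16.44908105 12.40005637] [ 0.48310941 -0.03530854  0.01859429]
box 408 [79.5 81.1] [56.4 71.6] 0.1 pctl x [ 51.9 107. ] y [ 46.  115.9]
plate x [ 35.3 122.8]
far pad y [112.8 114.4]
far pad y [144.5 145.7]
```

>>> arm_command(
  targets=[
    {"grip": 25, "translation": [0, 0, 0], "dr": [0, 0, 0]},
    {"grip": 25, "translation": [0, 0, 0], "dr": [0, 0, 0]},
    {"grip": 25, "translation": [0, 0, 0], "dr": [0, 0, 0]},
    {"grip": 25, "translation": [0, 0, 0], "dr": [0, 0, 0]},
    {"grip": 140, "translation": [0, 0, 0], "dr": [0, 0, 0]},
    {"grip": 140, "translation": [0, 0, 0], "dr": [0, 0, 0]},
    {"grip": 140, "translation": [0, 0, 0], "dr": [0, 0, 0]},
    {"grip": 140, "translation": [0, 0, 0], "dr": [0, 0, 0]},
    {"grip": 140, "translation": [0, 0, 0], "dr": [0, 0, 0]},
    {"grip": 25, "translation": [0, 0, 0], "dr": [0, 0, 0]},
    {"grip": 25, "translation": [0, 0, 0], "dr": [0, 0, 0]},
    {"grip": 25, "translation": [0, 0, 0], "dr": [0, 0, 0]},
    {"grip": 25, "translation": [0, 0, 0], "dr": [0, 0, 0]},
    {"grip": 140, "translation": [0, 0, 0], "dr": [0, 0, 0]},
    {"grip": 140, "translation": [0, 0, 0], "dr": [0, 0, 0]},
    {"grip": 140, "translation": [0, 0, 0], "dr": [0, 0, 0]},
    {"grip": 140, "translation": [0, 0, 0], "dr": [0, 0, 0]},
    {"grip": 140, "translation": [0, 0, 0], "dr": [0, 0, 0]},
  ],
)

```text
time: 16.95
eef_pos: [0.4831, -0.0355, 0.0183]
ee_rot: [-1.563, 0.132, -0.133]
contact_force: [0.0, 18.3, 12.3]
grip_width: 0.453
```

```bash
python3 - <<'E'
from h import *
from plant import robot
s=robot.state()
print(s["grip_width"]*85,s["contact_force"],s["eef_pos"])
c=robot.read_camera("top");boxrep(c);cx,cy,z=clampc(c)
m=(z>48)&(z<66)&(cx>60)&(cx<100)&(cy>120)&(cy<200);print("far pad y",np.percentile(cy[m],[1,5]).round(1))
a=c["image"][120:240,160:320];cv2.imwrite("pics/top8.png",cv2.resize(a,None,fx=5,fy=5))
E
```

```text
38.5006882224192 [ 0.02430897 18.2783373  12.25787515] [ 0.4830634  -0.03554507  0.01825734]
box 406 [79.6 87.5] [84.2 56.1] 89.7 pctl x [ 51.9 106.4] y [ 45.9 116.9]
plate x [ 36.  123.2]
far pad y [112.3 114.4]
far pad y [127.6 129.4]
```

View pics/top8.png

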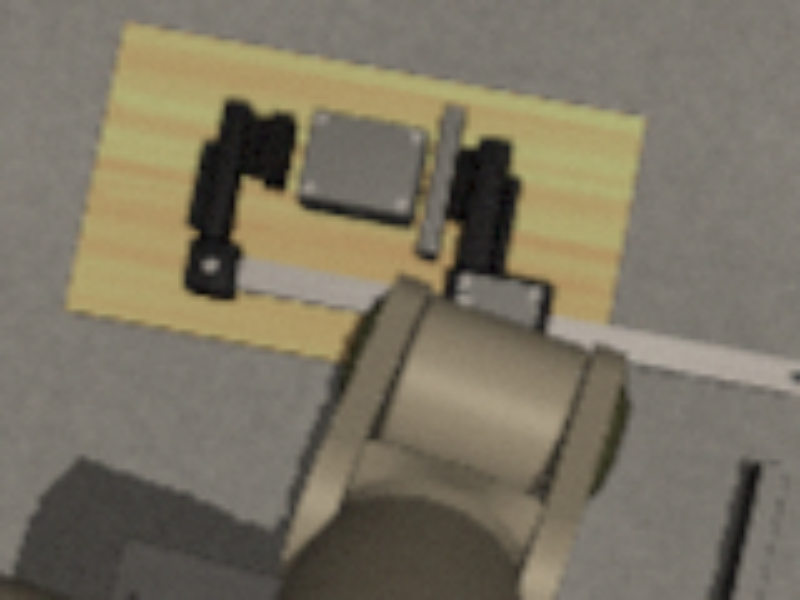

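The pad closes about 8.5 mm per pull and the box stays square. The pad has about 18 mm left to go, so I'll pump twice more and then look again.

>>> arm_command(
  targets=[
    {"grip": 25, "translation": [0, 0, 0], "dr": [0, 0, 0]},
    {"grip": 25, "translation": [0, 0, 0], "dr": [0, 0, 0]},
    {"grip": 25, "translation": [0, 0, 0], "dr": [0, 0, 0]},
    {"grip": 25, "translation": [0, 0, 0], "dr": [0, 0, 0]},
    {"grip": 140, "translation": [0, 0, 0], "dr": [0, 0, 0]},
    {"grip": 140, "translation": [0, 0, 0], "dr": [0, 0, 0]},
    {"grip": 140, "translation": [0, 0, 0], "dr": [0, 0, 0]},
    {"grip": 140, "translation": [0, 0, 0], "dr": [0, 0, 0]},
    {"grip": 140, "translation": [0, 0, 0], "dr": [0, 0, 0]},
    {"grip": 25, "translation": [0, 0, 0], "dr": [0, 0, 0]},
    {"grip": 25, "translation": [0, 0, 0], "dr": [0, 0, 0]},
    {"grip": 25, "translation": [0, 0, 0], "dr": [0, 0, 0]},
    {"grip": 25, "translation": [0, 0, 0], "dr": [0, 0, 0]},
    {"grip": 70, "translation": [0, 0, 0], "dr": [0, 0, 0]},
    {"grip": 100, "translation": [0, 0, 0], "dr": [0, 0, 0]},
    {"grip": 100, "translation": [0, 0, 0], "dr": [0, 0, 0]},
    {"grip": 100, "translation": [0, 0, 0], "dr": [0, 0, 0]},
  ],
)

```text
time: 18.7
eef_pos: [0.483, -0.0359, 0.0181]
ee_rot: [-1.564, 0.132, -0.133]
contact_force: [1.0, 15.1, 11.3]
grip_width: 0.606
```

```bash
cat > m.py <<'E'
from h import *
from plant import robot
s=robot.state()
print(s["time"],s["grip_width"]*85,s["contact_force"],s["eef_pos"])
c=robot.read_camera("top");cx,cy,z=clampc(c)
hsv=cv2.cvtColor(c["image"],cv2.COLOR_BGR2HSV)
# box: grey value; pad/jaw: black
b=(z>56)&(z<68)&(cx>35)&(cx<125)&(cy>40)&(cy<130)&(hsv[...,2]>70)
r=cv2.minAreaRect(np.c_[cx[b],cy[b]].astype(np.float32));print("box",np.round(r[0],1),np.round(r[1],1),round(r[2],1))
k=(z>48)&(z<66)&(cx>60)&(cx<100)&(cy>95)&(cy<200)&(hsv[...,2]<60);print("dark y",np.percentile(cy[k],[1,5,95,99]).round(1))
j=(z>38)&(z<66)&(cx>-15)&(cx<50)&(cy>90)&(cy<220)&(hsv[...,2]<60);print("jaw back y",np.percentile(cy[j],[5,50,95,99]).round(1))
import sys
a=c["image"][120:240,160:320];cv2.imwrite(f"pics/top{sys.argv[1]}.png",cv2.resize(a,None,fx=5,fy=5,interpolation=cv2.INTER_CUBIC))
E
python3 m.py 9
```

```text
18.7 51.54503065937997 [ 1.01382782 15.10259179 11.27139298] [ 0.4830283  -0.03591672  0.01813499]
box [79.7 83.3] [56.1 80.7] 0.5
dark y [117.  118.2 159.9 165.7]
jaw back y [135.9 151.1 164.9 167.6]
```

View pics/top9.png

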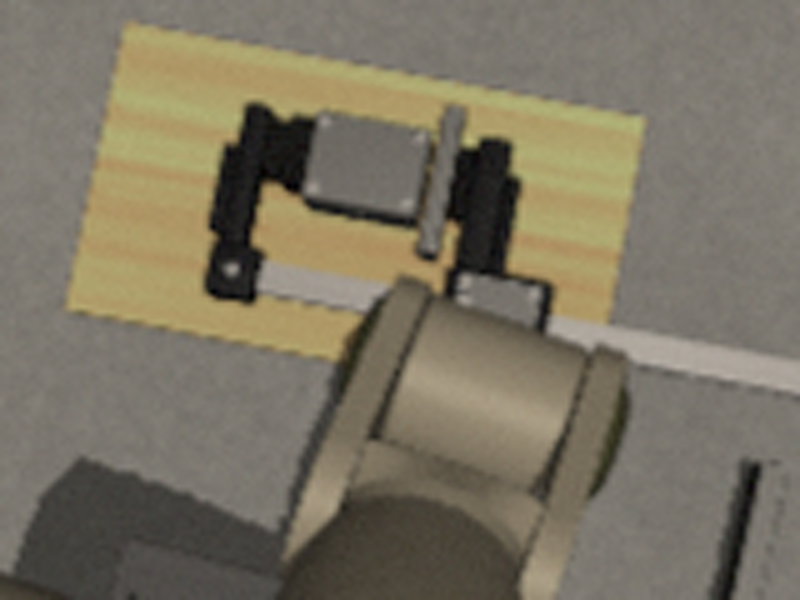

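>>> arm_command(
  targets=[
    {"grip": 110, "translation": [0, 0, 0], "dr": [0, 0, 0]},
    {"grip": 120, "translation": [0, 0, 0], "dr": [0, 0, 0]},
    {"grip": 130, "translation": [0, 0, 0], "dr": [0, 0, 0]},
    {"grip": 130, "translation": [0, 0, 0], "dr": [0, 0, 0]},
    {"grip": 130, "translation": [0, 0, 0], "dr": [0, 0, 0]},
  ],
)

```text
time: 19.25
eef_pos: [0.483, -0.0356, 0.0182]
ee_rot: [-1.564, 0.132, -0.133]
contact_force: [1.2, 17.5, 12.8]
grip_width: 0.488
```

```bash
python3 m.py 10
```

```text
19.25 41.49040108774225 [ 1.17749764 17.46016971 12.82133655] [ 0.48301156 -0.03561998  0.01823627]
box [79.4 82.3] [84.2 55.7] 89.8
dark y [114.  115.6 155.4 160.3]
jaw back y [132.8 148.1 162.2 164.9]
```

View pics/top10.png

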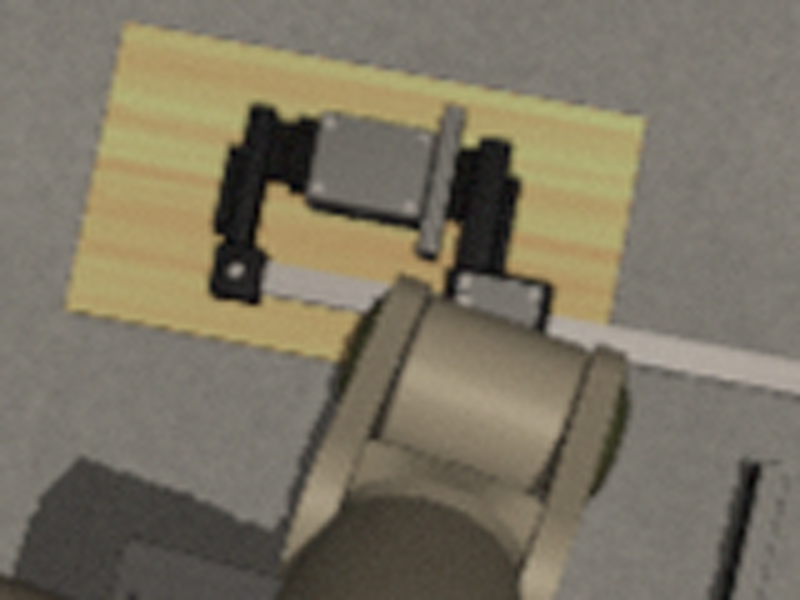

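>>> arm_command(
  targets=[
    {"grip": 25, "translation": [0, 0, 0], "dr": [0, 0, 0]},
    {"grip": 25, "translation": [0, 0, 0], "dr": [0, 0, 0]},
    {"grip": 25, "translation": [0, 0, 0], "dr": [0, 0, 0]},
    {"grip": 25, "translation": [0, 0, 0], "dr": [0, 0, 0]},
    {"grip": 60, "translation": [0, 0, 0], "dr": [0, 0, 0]},
    {"grip": 80, "translation": [0, 0, 0], "dr": [0, 0, 0]},
    {"grip": 80, "translation": [0, 0, 0], "dr": [0, 0, 0]},
    {"grip": 80, "translation": [0, 0, 0], "dr": [0, 0, 0]},
  ],
)

```text
time: 20.1
eef_pos: [0.4831, -0.0361, 0.018]
ee_rot: [-1.564, 0.132, -0.133]
contact_force: [0.9, 14.1, 9.8]
grip_width: 0.69
```

```bash
python3 m.py 11
```

```text
20.1 58.620447278062784 [ 0.91095641 14.13152463  9.82164838] [ 0.4830745  -0.03610506  0.01804607]
box [79.3 85.2] [89.6 56. ] 89.9
dark y [111.1 113.1 153.5 158. ]
jaw back y [130.2 146.2 159.4 162.4]
```

>>> arm_command(
  targets=[
    {"grip": 90, "translation": [0, 0, 0], "dr": [0, 0, 0]},
    {"grip": 100, "translation": [0, 0, 0], "dr": [0, 0, 0]},
    {"grip": 105, "translation": [0, 0, 0], "dr": [0, 0, 0]},
    {"grip": 105, "translation": [0, 0, 0], "dr": [0, 0, 0]},
  ],
)

```text
time: 20.55
eef_pos: [0.483, -0.0355, 0.0183]
ee_rot: [-1.563, 0.132, -0.133]
contact_force: [1.0, 17.6, 12.8]
grip_width: 0.594
```

```bash
python3 m.py 12
```

```text
20.55 50.46178734804012 [ 1.01548082 17.62299391 12.7959704 ] [ 0.48302701 -0.03553972  0.01826923]
box [79.4 78.7] [55.5 77.7] 0.9
dark y [110.5 112.2 151.2 158.7]
jaw back y [128.3 144.  158.  160.8]
```

>>> arm_command(
  targets=[
    {"grip": 115, "translation": [0, 0, 0], "dr": [0, 0, 0]},
    {"grip": 120, "translation": [0, 0, 0], "dr": [0, 0, 0]},
    {"grip": 120, "translation": [0, 0, 0], "dr": [0, 0, 0]},
    {"grip": 120, "translation": [0, 0, 0], "dr": [0, 0, 0]},
  ],
)

```text
time: 21.0
eef_pos: [0.4831, -0.0352, 0.0184]
ee_rot: [-1.563, 0.132, -0.134]
contact_force: [0.6, 20.8, 14.6]
grip_width: 0.533
```

```bash
python3 m.py 13
```

```text
21.0 45.340096167746445 [ 0.59419193 20.84124195 14.55464051] [ 0.48307238 -0.03518057  0.01842187]
box [79.1 80.8] [55.7 81.3] 0.1
dark y [110.7 111.9 150.1 158. ]
jaw back y [127.7 143.  156.8 159.3]
```

The box and plate are now in contact and the pad is starting to squash: the force has risen above its free-run level. I'll finish this pull, let go, and make the final metered pull.

>>> arm_command(
  targets=[
    {"grip": 130, "translation": [0, 0, 0], "dr": [0, 0, 0]},
    {"grip": 138, "translation": [0, 0, 0], "dr": [0, 0, 0]},
    {"grip": 138, "translation": [0, 0, 0], "dr": [0, 0, 0]},
    {"grip": 138, "translation": [0, 0, 0], "dr": [0, 0, 0]},
  ],
)

```text
time: 21.45
eef_pos: [0.4831, -0.0347, 0.0185]
ee_rot: [-1.562, 0.132, -0.134]
contact_force: [1.5, 25.3, 15.9]
grip_width: 0.465
```

```bash
python3 m.py 14
```

```text
21.45 39.48515516591725 [ 1.53055601 25.33342155 15.90688091] [ 0.48305774 -0.03467524  0.01845055]
box [79.6 84.9] [90.2 56.3] 89.5
dark y [110.5 111.8 150.4 156.6]
jaw back y [127.3 142.3 155.9 158. ]
```

>>> arm_command(
  targets=[
    {"grip": 25, "translation": [0, 0, 0], "dr": [0, 0, 0]},
    {"grip": 25, "translation": [0, 0, 0], "dr": [0, 0, 0]},
    {"grip": 25, "translation": [0, 0, 0], "dr": [0, 0, 0]},
    {"grip": 25, "translation": [0, 0, 0], "dr": [0, 0, 0]},
    {"grip": 50, "translation": [0, 0, 0], "dr": [0, 0, 0]},
    {"grip": 60, "translation": [0, 0, 0], "dr": [0, 0, 0]},
    {"grip": 70, "translation": [0, 0, 0], "dr": [0, 0, 0]},
    {"grip": 75, "translation": [0, 0, 0], "dr": [0, 0, 0]},
    {"grip": 75, "translation": [0, 0, 0], "dr": [0, 0, 0]},
  ],
)

```text
time: 22.4
eef_pos: [0.4832, -0.0357, 0.0182]
ee_rot: [-1.563, 0.132, -0.134]
contact_force: [1.4, 17.1, 12.9]
grip_width: 0.707
```

```bash
python3 m.py 15
```

```text
22.4 60.06824926477255 [ 1.36489546 17.13485131 12.93159936] [ 0.48323109 -0.03566044  0.01822851]
box [79.2 80.7] [81.4 56.3] 89.5
dark y [110.5 112.3 150.4 156.6]
jaw back y [127.4 142.3 156.9 159. ]
```

View pics/top15.png

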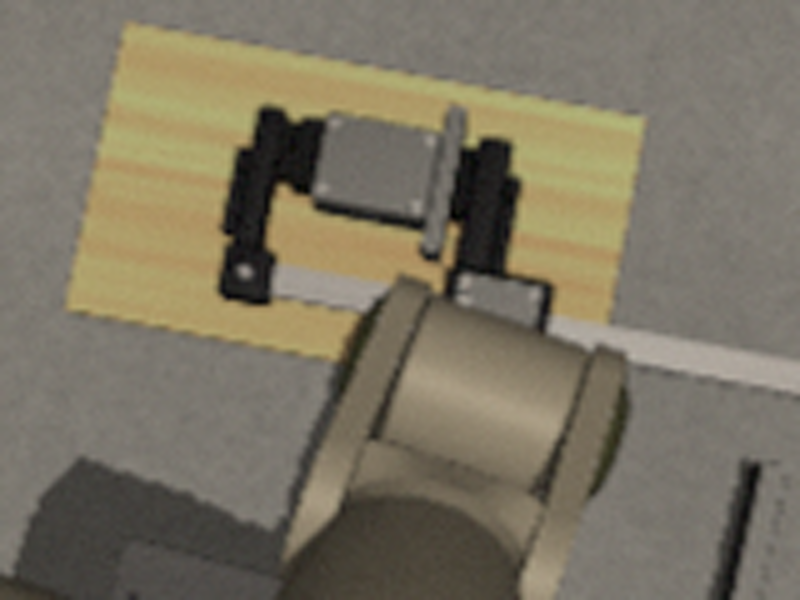

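```bash
cat > reg.py <<'E'
from h import *
import sys
ref=cv2.cvtColor(cv2.imread("pics/top10.png"),cv2.COLOR_BGR2GRAY).astype(np.float32)
c=pickle.load(open("top6.pkl","rb"))
# direction: clamp +y in crop px per mm
p=proj(c,T(CL,[[20,130,52],[20,140,52]]));d=(p[1]-p[0])*5/10;print("px/mm",np.linalg.norm(d))
def sh(k,box):
    x0,y0,x1,y1=box
    im=cv2.cvtColor(cv2.imread(f"pics/top{k}.png"),cv2.COLOR_BGR2GRAY).astype(np.float32)
    M=np.eye(2,3,dtype=np.float32)
    t=ref[y0:y1,x0:x1]; M[:,2]=[x0,y0]
    cc,M=cv2.findTransformECC(t,im,M,cv2.MOTION_TRANSLATION,(3,200,1e-5),None,5)
    v=M[:,2]-[x0,y0];return round(float(v@d/(d@d)),2),round(float(cc),3)
for k in sys.argv[1:]:
    print(k,"jaw mm",sh(k,(205,235,268,310)),sh(k,(205,140,275,310)),"box",sh(k,(330,100,425,225)),"head(fixed)",sh(k,(470,130,530,260)))
E
python3 reg.py 9 10 11 12 13 14 15
```

```text
px/mm 1.6250363938441386
9 jaw mm (2.86, 0.99) (2.82, 0.994) box (2.33, 0.991) head(fixed) (0.03, 0.999)
10 jaw mm (0.01, 1.0) (-0.0, 1.0) box (0.05, 1.0) head(fixed) (0.0, 1.0)
11 jaw mm (-2.65, 0.991) (-2.63, 0.995) box (-2.06, 0.99) head(fixed) (0.03, 0.999)
12 jaw mm (-4.34, 0.984) (-4.23, 0.99) box (-2.84, 0.989) head(fixed) (0.04, 0.999)
13 jaw mm (-5.27, 0.985) (-5.13, 0.989) box (-2.83, 0.989) head(fixed) (0.04, 0.999)
14 jaw mm (-6.35, 0.987) (-6.3, 0.993) box (-2.95, 0.99) head(fixed) (0.02, 0.999)
15 jaw mm (-5.62, 0.987) (-5.54, 0.992) box (-2.92, 0.989) head(fixed) (0.04, 0.999)
```

>>> arm_command(
  targets=[
    {"grip": 85, "translation": [0, 0, 0], "dr": [0, 0, 0]},
    {"grip": 95, "translation": [0, 0, 0], "dr": [0, 0, 0]},
    {"grip": 95, "translation": [0, 0, 0], "dr": [0, 0, 0]},
    {"grip": 95, "translation": [0, 0, 0], "dr": [0, 0, 0]},
  ],
)

```text
time: 22.85
eef_pos: [0.4832, -0.0351, 0.0184]
ee_rot: [-1.563, 0.132, -0.134]
contact_force: [2.1, 22.2, 15.0]
grip_width: 0.627
```

```bash
python3 m.py 16; python3 reg.py 16
```

```text
22.85 53.31950002077017 [ 2.05879439 22.2263802  15.01560005] [ 0.48316715 -0.03509043  0.01844946]
box [79.5 78.9] [57.1 77.4] 0.6
dark y [110.5 111.8 149.4 155.2]
jaw back y [126.7 142.2 155.9 158.9]
px/mm 1.6250363938441386
16 jaw mm (-6.58, 0.989) (-6.51, 0.993) box (-2.89, 0.99) head(fixed) (0.04, 0.998)
```

>>> arm_command(
  targets=[
    {"grip": 105, "translation": [0, 0, 0], "dr": [0, 0, 0]},
    {"grip": 115, "translation": [0, 0, 0], "dr": [0, 0, 0]},
    {"grip": 115, "translation": [0, 0, 0], "dr": [0, 0, 0]},
    {"grip": 115, "translation": [0, 0, 0], "dr": [0, 0, 0]},
  ],
)

```text
time: 23.3
eef_pos: [0.4831, -0.0345, 0.0186]
ee_rot: [-1.562, 0.132, -0.134]
contact_force: [0.3, 25.8, 17.4]
grip_width: 0.552
```

```bash
python3 m.py 17; python3 reg.py 17
```

```text
23.3 46.94200420763527 [ 0.33106325 25.76643655 17.39698113] [ 0.48314138 -0.03450554  0.01859436]
box [79.8 80.9] [81.2 56.1] 89.6
dark y [110.8 112.3 148.9 154.9]
jaw back y [124.6 140.3 154.5 157.2]
px/mm 1.6250363938441386
17 jaw mm (-7.74, 0.978) (-7.66, 0.987) box (-2.98, 0.99) head(fixed) (0.0, 0.999)
```

>>> arm_command(
  targets=[
    {"grip": 118, "translation": [0, 0, 0], "dr": [0, 0, 0]},
    {"grip": 118, "translation": [0, 0, 0], "dr": [0, 0, 0]},
    {"grip": 118, "translation": [0, 0, 0], "dr": [0, 0, 0]},
    {"grip": 118, "translation": [0, 0, 0], "dr": [0, 0, 0]},
    {"grip": 118, "translation": [0, 0, 0], "dr": [0, 0, 0]},
    {"grip": 118, "translation": [0, 0, 0], "dr": [0, 0, 0]},
    {"grip": 118, "translation": [0, 0, 0], "dr": [0, 0, 0]},
    {"grip": 118, "translation": [0, 0, 0], "dr": [0, 0, 0]},
  ],
)

```text
time: 24.15
eef_pos: [0.4831, -0.0344, 0.0187]
ee_rot: [-1.562, 0.132, -0.134]
contact_force: [0.8, 27.3, 19.1]
grip_width: 0.541
```

```bash
python3 m.py 18; python3 reg.py 18; python3 - <<'E'
from h import *
from plant import robot
c=robot.read_camera("side")
p=proj(c,T(CL,[[30,50,42]]))[0].astype(int);im=c["image"];a=im[p[1]-50:p[1]+50,p[0]-60:p[0]+60];cv2.imwrite("pics/side18.png",cv2.resize(a,None,fx=6,fy=6,interpolation=cv2.INTER_CUBIC))
c=robot.read_camera("top");cx,cy,z=clampc(c)
m=(z>52)&(z<68)&(cx>20)&(cx<140)&(cy>28)&(cy<36)&(cv2.cvtColor(c["image"],cv2.COLOR_BGR2HSV)[...,2]>60);print("plate x",np.percentile(cx[m],[0,2,98,100]).round(1),"fit",np.polyfit(cx[m],cy[m],1).round(3))
m=(z>57)&(z<67)&(cx>25)&(cx<130)&(cy>44)&(cy<104);print("box x",np.percentile(cx[m],[0,2,98,100]).round(1))
E
```

```text
24.15 45.99016972850451 [ 0.84588063 27.31908991 19.0893795 ] [ 0.48311025 -0.03436648  0.0186772 ]
box [79.9 80.8] [81.2 56.3] 90.0
dark y [110.6 111.7 148.8 155. ]
jaw back y [124.3 140.4 154.1 156.9]
px/mm 1.6250363938441386
18 jaw mm (-8.0, 0.974) (-7.9, 0.986) box (-2.87, 0.989) head(fixed) (0.05, 0.999)
plate x [ 35.3  36.6 124.  124.5] fit [-1.000e-03  3.202e+01]
box x [ 51.4  52.  106.  107.8]
```

View pics/side18.png

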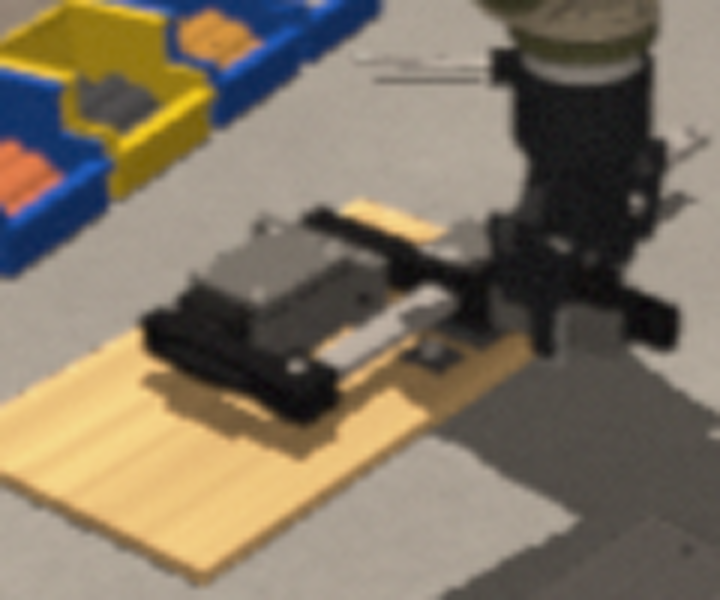

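View pics/top18.png

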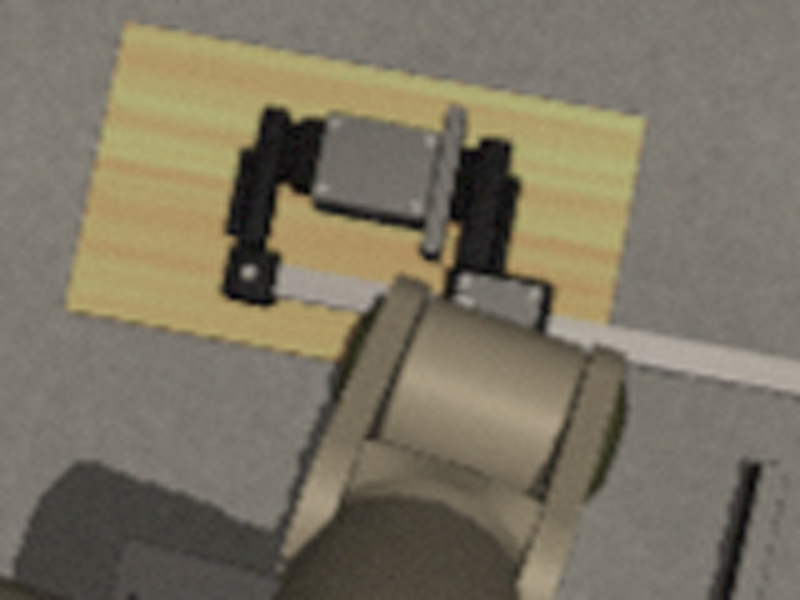

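```bash
python3 - <<'E'
from plant import robot
s=robot.state();print(s["grip_width"]*85,s["contact_force"]);robot.finish_job()
E
```

```text
46.24441650873828 [ 1.23635852 26.2421413  19.46564234]
the job is handed in; nothing more can be done
```

I stood the grey box end-on in front of the plate and let it go. I then closed the clamp by trigger alone: five pumping pulls, one to bring box and plate together, and a final metered pull. I handed in at about 24 s, still holding the trigger.

**Last checks before handing in:**
- **Centring:** the box is within about 1 mm of the plate's centre, and box and plate measure square with the clamp to within about 0.01 rad in the top view. Both look upright in the side view.
- **Squash:** the jaw moved about 7.9 mm between two top-view pictures while the box moved 3 to 3.7 mm. That gives a pad squash of about 4.3 to 5 mm, or roughly 17 to 20 N.
- **Trigger:** pulled to about 0.18 rad by finger position. The wrist reads about 26 N across the bar.

**What disagreed:**
- **Squash from force:** scaled to the grip point, the wrist force would suggest nearer 6 mm of squash. I trusted the pictures more, and both figures are inside the allowed 2.5 to 7 mm.
- **Camera offset:** at the start the two cameras differed by 4 to 9 mm in y. I used the top camera, and every grasp and placement came out right.
- **Not checked at the end:** I never touched the bystanders, but I did not re-measure them.

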